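# Unfold the crank and snug a galena lump in the sample clamp

### The arm

A 6-joint arm with a two-finger parallel gripper is mounted at the origin on the work surface. World frame = base frame: x ahead of the robot, y to its left, z up, the work surface at z = 0. Lengths are in m, angles in rad, forces in N, time in s.
With the tool pointing down it reaches from about 0.35 to 0.775 m from the base axis. Payload 7.3 kg.
Tool frame: the origin (TCP) lies midway between the tips of the shut fingers; the grasp point (between the pads) lies 19 mm behind it (pinch_z is the distance from the TCP to the grasp point, in m); x points along the fingers, z is the direction in which the jaws open and shut, and the axes are right-handed (so a half turn about x gives the same grasp; the last joint's range is limited). The gripper opens to 92 mm and grips with 3 to 60 N. Pads are 19 mm wide; open, the fingers measure 130 mm over their backs; the gripper's body (75 mm by 190 mm) begins 47 mm behind the grasp point.
Start: joints at [1.202, 0.342, 1.524, -0, 1.275, -0.146], TCP at [0.116, 0.512, 0.227] pointing down, gripper open.
Joint ranges: [-2.53, 2.53], [-0.77, 2.02], [0.04, 2.7], [-1, 4.14], [0.28, 2.66], [-3.11, 3.11]. Speed limits (rad/s): [2.57, 2.57, 3.14, 3.14, 3.14, 3.14].

### API

Orientations are given as a unit quaternion [x, y, z, w].
In Python, from station import * gives the robot as it stands.
- The arm moves only by the tool drive_tool, never from a script. Its argument "increments" is text: rows parted by semicolons, each of 6 numbers parted by spaces: the shift along the tool's x, y, z normalised to -1 to 1, where 1 is 0.1 m, then the turn, a rotation vector about the tool's x, y, z normalised to -1 to 1, where 1 is 90 degrees. A call has exactly 5 rows; each row is the pose to reach, as a shift and turn from the pose commanded when the call began, along the tool's axes at that moment; what a row does not reach only later rows make up. A row lasts 1/12 s, in which the tool goes at most 41.7 mm and 7.16 degrees, less where a joint would pass 70% of its speed; a pose out of reach is approached as far as the arm can. A call with a number of a shift or a turn outside -1 to 1 is refused whole. A call with a gripper value outside its range is refused whole. "claw" is the closure, from 0 (fully open) to 1 (shut), set as the call begins (left out, the last holds). The fingers move at their own pace and stop on an object; the grip force is fixed at half the most. Time passes only in rows, so rows that repeat a pose let the fingers close, or fill a call up. It gives the time, the measured TCP pose, the force and the opening at its end, in the units of the state.
- sense(): the state, without advancing time (a new reading comes with each control period).
- camera(name): name is "scene" or "side" or "wrist"; returns a dict with "color" (384x512x3 uint8, red, green, blue), "range_z" (384x512 float32, m along the optical axis (not along the pixel's ray), 0 where there is no reading), "K" (3x3 intrinsics, pixels), "rvec" (rotation vector, rad) and "tvec" (3), from world to camera coordinates, as OpenCV has them. Camera axes: x right, y down, z forward; pixel columns grow to the right and rows downward; lengths in m; the calibration is good to about 2 mm. A picture is of the moment at which its call begins.
- sign_off(): hands the job in, once; it reports no verdict.
Trained networks look in the newest picture that a camera, given by its name, has taken for a name from the list of things; names that differ only in an ending like _2 or _b are one class to them, and where a whole thing is asked for, a point or a joint stands for the part that bears it (a point fixed in the world has none). Each returns a list of dicts, best first, with "p" (0 to 1); they miss things now and then, are a little off and sometimes report something else, mostly with a low value. They report only what shows in the picture. A call takes as long as a camera call. They do not tell look-alikes from the thing itself.
- recognise(camera, thing): "point" ([x, y, z] in m, in world coordinates, good to about 4 mm: the middle of the surface that is visible of it).
- masks_of(camera, thing): "pixels" (384x512 bool, what is visible of it).
The state is a dict: "time": time; "joints": joint angles; "qd": joint speeds; "effort": joint torques, N m; "tool_pos": TCP position; "ee_rot": TCP orientation; "wrist_force": force on the tool from outside, world axes, zero at the start; "torque": the same for the moment, N m; "width": finger opening in m.
Only numpy, scipy, OpenCV 4.12 (cv2) and the standard library are available. Lean on these libraries where they do the work, as an engineer would, in place of code of your own. Each camera call takes 0.05 s, during which the arm holds its last target. There are 200 camera calls.

### The job

The galena lump stands loose in the green sample clamp. First swing the crank's folded handle up on its hinge until it stands fully upright, and only then wind the crank clockwise (seen from above) until the lump is snugly held between the jaw and the sprung back pad, firm but not hard, for galena splits easily. Let go with the handle left upright; do not push the lump or the jaw by hand, and leave the crucibles, scoop and sieve where they are.

Things in the scene. Friction and masses are not known exactly. Their poses are not given: they have to be found in the camera images.
- hub (a point): Point on the crank's vertical turning axis, at the height of the fold hinge, 143 mm above the counter. The crank sits on the gear case at one end of the green clamp; the crank arm (a flat steel bar 12 mm wide, 8 mm thick, its top 12 mm below this point) runs level from the axis to the fold hinge. The gear case (66 x 80 mm) tops out at 105 mm; the jaw and back stop at 80 mm.
- hinge (a point): The fold hinge pin at the outer end of the crank arm, 80 mm from the turning axis, 143 mm above the counter. The pin is level and square to the arm.
- grip_mid (a point): Middle of the crank handle's black round sleeve (20 mm diameter, 70 mm long, spins freely on its stem), 47 mm from the hinge pin. Folded, the handle lies level back along the top of the arm, its free end over the turning axis, and can be pinched across its width from above; upright, it stands above the hinge with its free end 86 mm above the pin.
- grip (a joint): Fold angle of the crank handle, rad: 0 = folded flat along the arm, 1.571 = fully upright, against its stop (working position). Stiff hinge: about 3.5 N at the sleeve's middle swings it and it stays where it is left.
- crank (a joint): Crank angle, rad, growing clockwise seen from above; range 0 to 4.6; each radian drives the jaw 20 mm towards the back pad. Friction takes roughly 8 N at the handle to turn it freely (some 6 N remains felt when pausing after a short turn) and holds it where it is left; every further 1 N felt along the turning direction over that of free winding is about 4 to 6 N of squeeze on the lump.
- jaw: Moving steel jaw (70 mm wide, 48 mm high), geared to the crank. Origin at the middle of the lower edge of its gripping face; it slides along its own +y, towards the lump and the back pad. At crank angle 0 its face is 82 to 102 mm from the back pad, which stands beyond the lump on a back stop set by hand anywhere in that span (not measured). The back pad is sprung at 4 N per mm, up to 12 mm.
- lump: Loose block of grey galena, 46 x 44 mm (44 along its own y, between the jaws) and 48 mm high, about 0.6 kg, standing on the clamp's bed between jaw and back pad. Origin at the centre of its underside, z up. It is snug when squeezed with 8 to 25 N and splits above 30 N.
- crucible_a: Fire clay crucible, 74 mm across the rim, 85 mm high; origin under its centre. Leave alone.
- crucible_b: Second fire clay crucible, the same. Leave alone.
- scoop: Steel sample scoop, pan 90 x 60 x 28 mm, handle 100 mm along its own -x; origin under the pan's centre. Leave alone.
- sieve: Brass hand sieve, round, 100 mm across, 40 mm high; origin under its centre. Leave alone.
Things that resemble listed ones, but are neither listed nor needed, are in the scene too. What is shaped like the lump but purple is not meant.

How it is judged:
On the way, in this order (a step that is already met when the one before it is completed fails the run):
1. the handle is swung up to its working position (within 0.1 rad of upright) before the crank is wound (value of joint grip above 1.47 rad), for 0.2 s.
2. the crank is wound until the jaw squeezes the lump with more than 8 N (contact force between jaw and lump above 8 N and value of joint grip above 1.3 rad), for 0.2 s.
At the end, for the whole second after the job is handed in: The lump stands upright (within 0.1 rad) and still in the clamp, squeezed by the jaw with 8 to 25 N; the crank handle is left upright (above 1.35 rad) (contact force between jaw and lump between 8 and 25 N and value of joint grip above 1.35 rad and linear speed of lump below 0.01 m/s and angle between lump's own z axis and vertical below 0.1 rad); the robot touches nothing.
It fails at once if the lump is squeezed with more than 30 N and splits (contact force between jaw and lump above 30 N).
It fails at once if the crank is wound (arm end moved over 30 mm) before the handle is upright (distance of hinge from where it was at the start of the episode above 0.03 m and value of joint grip below 1.2 rad).
It fails at once if the robot pushes the lump or the jaw directly (over 3 N) (contact force between any of the arm, the fingers and lump above 3 N or contact force between any of the arm, the fingers and jaw above 3 N).
It fails at once if a crucible, the scoop or the sieve is shifted by more than 30 mm (distance of any of crucible_a, crucible_b, scoop, sieve from where it was at the start of the episode above 0.03 m).
It also fails if it takes over 72 s, if anything falls off the work surface, if the arm or the gripper's body presses on something with over 40 N, if the wrist force passes 120 N, or if a joint passes its speed limit or range.

## Working session

There is one attempt and no reset: what is moved stays moved. The work goes in short steps, Python scripts to look and compute and a tool call to move; the robot and the scene stay as the last step left them, time stands still between calls to the robot, and variables do not carry over. Pictures are saved under pics/ and viewed, about 8 in all and at most 12, crops included, and the job is handed in when it is done.

Besides the shell and the picture viewer there is one more tool, called after "Call:" as name(argument=value, ...), one argument or row to a line, values as JSON. drive_tool: Moves the arm, as the interface text tells. Its arguments: {"type":"object","properties":{"increments":{"type":"string"},"claw":{"type":"number"}},"required":["increments"]}

```bash
mkdir -p pics; cat > h.py <<'E'
from station import *
import numpy as np, cv2
from scipy.spatial.transform import Rotation as R
def snap(n,f=None):
    c=camera(n)
    if f: cv2.imwrite('pics/'+f,cv2.cvtColor(c['color'],cv2.COLOR_RGB2BGR))
    return c
def world(c,u,v,z=None):
    K=c['K'];Rm=cv2.Rodrigues(np.array(c['rvec'],float))[0];t=np.array(c['tvec']).ravel()
    d=np.linalg.inv(K)@np.array([u,v,1.]);o=-Rm.T@t;w=Rm.T@d
    s=c['range_z'][int(v),int(u)] if z is None else (z-o[2])/w[2]
    return o+s*w
def proj(c,p):
    return cv2.projectPoints(np.array([p],float),np.array(c['rvec'],float),np.array(c['tvec'],float),c['K'],None)[0].ravel()
E
python3 - <<'E'
from h import *
a=snap('scene','s1.png');b=snap('side','d1.png')
im=np.hstack([cv2.imread('pics/s1.png'),cv2.imread('pics/d1.png')])
cv2.imwrite('pics/both.png',cv2.resize(im,(800,300)))
for n in('scene','side'):
    for t in('hub','hinge','grip_mid','jaw','lump','crucible_a','scoop','sieve'):
        for r in recognise(n,t)[:3]:
            print(n,t,np.round(r['point'],3),round(r['p'],2))
s=sense();print(s)
E
```

```text
scene hub [ 0.534 -0.068  0.148] 0.51
scene hub [ 0.632 -0.402  0.016] 0.46
scene hinge [ 0.535 -0.068  0.152] 0.67
scene grip_mid [ 0.527 -0.086  0.156] 0.65
scene jaw [ 0.527 -0.032  0.076] 0.76
scene lump [0.698 0.058 0.038] 0.76
scene lump [0.549 0.022 0.067] 0.68
scene crucible_a [0.643 0.38  0.063] 0.73
scene crucible_a [0.481 0.333 0.06 ] 0.62
scene scoop [ 0.467 -0.334  0.016] 0.68
scene sieve [ 0.636 -0.401  0.018] 0.8
scene sieve [ 0.528 -0.031  0.077] 0.67
side hub [ 0.52  -0.096  0.157] 0.66
side hub [ 0.516 -0.105  0.15 ] 0.53
side hinge [ 0.516 -0.108  0.151] 0.53
side grip_mid [ 0.516 -0.101  0.153] 0.65
side grip_mid [0.534 0.008 0.072] 0.55
side jaw [ 0.511 -0.043  0.079] 0.51
side jaw [ 0.516 -0.099  0.151] 0.36
side jaw [ 0.517 -0.108  0.15 ] 0.29
side lump [ 0.684 -0.072  0.042] 0.76
side lump [0.698 0.037 0.033] 0.65
side lump [0.533 0.006 0.072] 0.43
side crucible_a [0.65  0.375 0.066] 0.72
side crucible_a [0.488 0.316 0.063] 0.66
side scoop [ 0.465 -0.323  0.012] 0.56
side sieve [ 0.634 -0.393  0.014] 0.62
{'time': 0.9, 'joints': array([ 1.20201801e+00,  3.42005152e-01,  1.52407406e+00,  2.62137678e-05,
        1.27540156e+00, -1.45986684e-01]), 'qd': array([-0.00092795,  0.00125679,  0.00246858,  0.00012237, -0.00060783,
        0.00034347]), 'effort': array([-2.88028632e-04, -4.31113458e+01, -2.44482601e+01,  7.18008075e-02,
        4.80155856e-02,  7.93315792e-06]), 'tool_pos': array([0.11597557, 0.51206253, 0.2267469 ]), 'ee_rot': array([-0.44128847,  0.55245572,  0.44134364,  0.55251512]), 'wrist_force': array([ 0.55502603,  0.0221944 , -0.4607953 ]), 'torque': array([-0.03511182, -0.01824381,  0.00897027]), 'width': 0.09208714061093708}
```

View pics/s1.png

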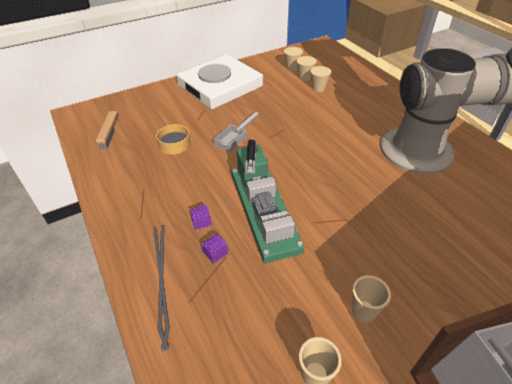

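The scene image shows the green clamp, with its gear case and black handle at about (252,155), the jaw at (262,188), the grey lump at (264,203) and the back stop at (278,228). The purple look-alikes are at (200,216) and (214,248). The two crucibles are at (370,300) and (320,360), the scoop at (232,133) and the sieve at (173,140).

```bash
python3 - <<'E'
from h import *
a=cv2.imread('pics/s1.png')[130:270,215:315];b=cv2.imread('pics/d1.png')
c=snap('side');p=proj(c,[.53,-.06,.1]);print(p)
u,v=p.astype(int);u0=max(u-75,0);v0=max(v-75,0);print(u0,v0)
b=b[v0:v0+150,u0:u0+150]
im=np.hstack([cv2.resize(a,(400,560),interpolation=2),cv2.resize(b,(400,400*b.shape[0]//b.shape[1]),interpolation=2)[:560] if 0 else cv2.copyMakeBorder(cv2.resize(b,(400,400)),0,160,0,0,0)])
cv2.imwrite('pics/crop1.png',im)
# black sleeve & steel arm points
for n,c in(('scene',snap('scene')),('side',c)):
    for t in('hub','grip_mid','jaw'):
        m=masks_of(n,t)
        if not m: continue
        M=m[0]['pixels'];vs,us=np.nonzero(M);P=np.array([world(c,u,v) for u,v in zip(us,vs)])
        print(n,t,m[0]['p'],len(us),us.min(),us.max(),vs.min(),vs.max())
        if t=='grip_mid':
            Q=P[P[:,2]>.135];col=np.array([c['color'][v,u].mean() for u,v in zip(us,vs)])[P[:,2]>.135]
            Q=Q[col<70];print(len(Q),Q.mean(0),Q.min(0),Q.max(0))
            w,V=np.linalg.eigh(np.cov(Q[:,:2].T));print('axis',V[:,1],np.sqrt(w), np.ptp(Q[:,:2]@V[:,1]))
E
```

```text
[244.46751987 218.20408882]
169 143
scene hub 0.54 323 245 256 138 172
scene grip_mid 0.66 174 247 254 138 162
148 [ 0.52533169 -0.08629995  0.15439127] [ 0.50071434 -0.11929902  0.14610736] [ 0.54718857 -0.05768291  0.16157195]
axis [0.51244574 0.85871961] [0.00542365 0.01911646] 0.06803765346062052
scene jaw 0.74 523 246 275 176 201
side hub 0.7 259 239 253 201 233
side grip_mid 0.42 161 241 251 203 227
82 [ 0.5221572  -0.09435967  0.15736772] [ 0.50261993 -0.1245197   0.15123943] [ 0.54375335 -0.06476233  0.163448  ]
axis [0.49930213 0.86642795] [0.00435033 0.01867571] 0.06191999934871947
side jaw 0.73 154 229 252 215 231
```

View pics/crop1.png

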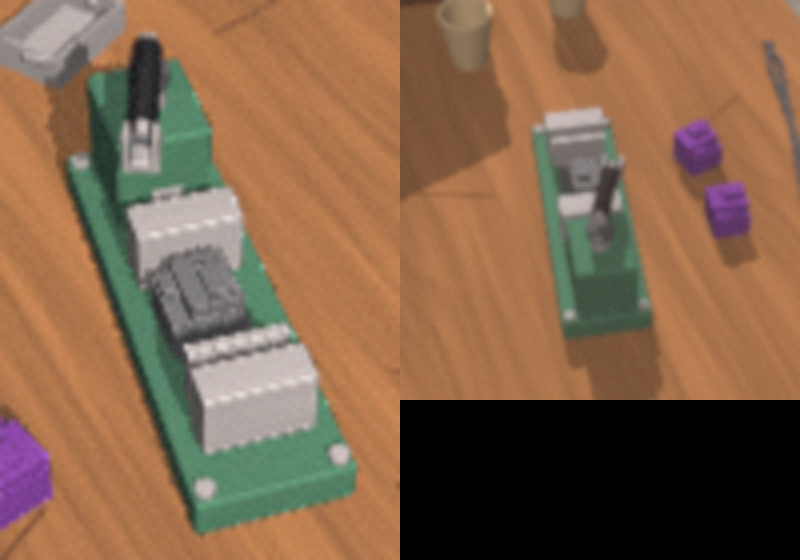

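The crop shows the clamp with a black sleeve on the gear case and a steel bracket, and the grey galena between the jaw and the back stop. I can't yet tell which end the hinge is at. Next I measure the gear case top and plan the approach with the wrist camera above it.

```bash
cat >> h.py <<'E'
def plan(p,dirz=None,n=None,x=(0,0,-1)):
    s=sense();T=R.from_quat(s['ee_rot']);d=T.inv().apply(np.array(p)-s['tool_pos'])
    if dirz is not None:
        x=np.array(x,float);z=np.array(dirz,float);z-=x*(x@z);z/=np.linalg.norm(z);best=None
        for sg in(1,-1):
            M=np.c_[x,np.cross(sg*z,x),sg*z];r=(T.inv()*R.from_matrix(M)).as_rotvec()
            if best is None or np.linalg.norm(r)<np.linalg.norm(best): best=r
    else: best=np.zeros(3)
    print('shift',np.round(d/.1,3),'turn',np.round(best/(np.pi/2),3),'deg',np.round(np.degrees(best),1))
def st():
    s=sense();print('t',round(s['time'],2),'p',np.round(s['tool_pos'],4),'F',np.round(s['wrist_force'],2),'w',round(s['width'],4),'j',np.round(s['joints'],2))
    print(np.round(R.from_quat(s['ee_rot']).as_matrix(),3))
E
python3 - <<'E'
from h import *
for n in('scene','side'):
    c=snap(n);hsv=cv2.cvtColor(c['color'],cv2.COLOR_RGB2HSV)
    m=(abs(hsv[...,0].astype(int)-75)<20)&(hsv[...,1]>60)
    vs,us=np.nonzero(m);P=np.array([world(c,u,v) for u,v in zip(us,vs)])
    Q=P[(abs(P[:,2]-.105)<.005)&(abs(P[:,0]-.53)<.15)&(abs(P[:,1])<.25)]
    r=cv2.minAreaRect(Q[:,:2].astype(np.float32)*1000);print(n,len(Q),r)
    B=P[(P[:,2]>.005)&(P[:,2]<.06)&(abs(P[:,0]-.53)<.2)&(abs(P[:,1])<.3)]
    print('bed',len(B),cv2.minAreaRect(B[:,:2].astype(np.float32)*1000), np.median(B[:,2]))
st()
plan([.5,-.08,.33],[.863,-.505,0])
E
```

```text
scene 265 ((507.3495178222656, -116.8296127319336), (74.67692565917969, 64.46662139892578), 77.26223754882812)
bed 1498 ((532.1654052734375, -6.123504638671875), (300.27606201171875, 98.7583999633789), 77.52439880371094) 0.030069237369413748
side 227 ((505.27435302734375, -122.35702514648438), (75.6798095703125, 65.60655975341797), 77.75133514404297)
bed 339 ((525.096923828125, -22.217620849609375), (288.8772277832031, 91.9475326538086), 77.45433044433594) 0.031932470323353224
t 1.4 p [0.116  0.512  0.2268] F [ 0.59  0.25 -0.5 ] w 0.0916 j [ 1.2   0.34  1.52 -0.    1.28 -0.15]
[[ 0.    -0.975  0.221]
 [ 0.     0.221  0.975]
 [-1.    -0.     0.   ]]
shift [-1.033 -5.053 -4.926] turn [-0.805  0.     0.   ] deg [-72.4   0.    0. ]
```

The gear case centre is at about (0.506, -0.119), so the hub is there and the hinge is near (0.547, -0.050), towards the jaw. I'm moving over it now.

Call:
drive_tool(
  increments="-0.05 -0.2 -0.2 0 0 0; -0.1 -0.4 -0.4 0 0 0; -0.15 -0.6 -0.6 0 0 0; -0.2 -0.8 -0.8 0 0 0; -0.25 -1 -1 0 0 0",
  claw=0,
)

```text
time: 1.82
tool_pos: [0.1918, 0.3913, 0.252]
ee_rot: [-0.441, 0.552, 0.441, 0.552]
wrist_force: [1.0, 0.2, 0.6]
width: 0.0922
```

Call:
drive_tool(
  increments="-0.05 -0.2 -0.2 0 0 0; -0.1 -0.4 -0.4 0 0 0; -0.15 -0.6 -0.6 0 0 0; -0.2 -0.8 -0.8 0 0 0; -0.25 -1 -1 0 0 0",
)

```text
time: 2.23
tool_pos: [0.2673, 0.2716, 0.2771]
ee_rot: [-0.441, 0.552, 0.441, 0.553]
wrist_force: [0.5, -0.2, -0.2]
width: 0.0918
```

Call:
drive_tool(
  increments="-0.05 -0.2 -0.2 0 0 0; -0.1 -0.4 -0.4 0 0 0; -0.15 -0.6 -0.6 0 0 0; -0.2 -0.8 -0.8 0 0 0; -0.25 -1 -1 0 0 0",
)

```text
time: 2.65
tool_pos: [0.3427, 0.1519, 0.3022]
ee_rot: [-0.441, 0.552, 0.441, 0.553]
wrist_force: [0.2, 0.8, 0.6]
width: 0.0918
```

Call:
drive_tool(
  increments="-0.05 -0.2 -0.2 0 0 0; -0.1 -0.4 -0.4 0 0 0; -0.15 -0.6 -0.6 0 0 0; -0.2 -0.8 -0.8 0 0 0; -0.25 -1 -1 0 0 0",
)

```text
time: 3.07
tool_pos: [0.4182, 0.0321, 0.3271]
ee_rot: [-0.441, 0.552, 0.441, 0.553]
wrist_force: [0.1, 0.3, -0.5]
width: 0.092
```

Call:
drive_tool(
  increments="0 -0.2 -0.18 -0.08 0 0; 0 -0.4 -0.37 -0.16 0 0; 0 -0.6 -0.56 -0.24 0 0; 0 -0.8 -0.74 -0.32 0 0; 0 -1 -0.93 -0.4 0 0",
)

```text
time: 3.48
tool_pos: [0.4953, -0.0805, 0.3267]
ee_rot: [0.591, -0.388, -0.591, -0.388]
wrist_force: [0.2, -0.7, -0.1]
width: 0.0919
```

Call:
drive_tool(
  increments="0 0 0 -0.08 0 0; 0 0 0 -0.16 0 0; 0 0 0 -0.24 0 0; 0 0 0 -0.32 0 0; 0 0 0 -0.4 0 0",
)

```text
time: 3.9
tool_pos: [0.4947, -0.0794, 0.3266]
ee_rot: [-0.682, 0.188, 0.682, 0.188]
wrist_force: [-0.8, 0.1, 0.2]
width: 0.0917
```

```bash
python3 - <<'E'
from h import *
st()
c=snap('wrist','w1.png')
for t in('hub','hinge','grip_mid','jaw','lump'):
    for r in recognise('wrist',t)[:2]: print(t,np.round(r['point'],3),round(r['p'],2))
    m=masks_of('wrist',t)
    if t=='grip_mid' and m:
        vs,us=np.nonzero(m[0]['pixels']);P=np.array([world(c,u,v) for u,v in zip(us,vs)])
        col=np.array([c['color'][v,u].mean() for u,v in zip(us,vs)])
        Q=P[(col<70)&(P[:,2]>.14)]
        print(len(Q),cv2.minAreaRect(Q[:,:2].astype(np.float32)*1000),Q[:,2].max())
hsv=cv2.cvtColor(c['color'],cv2.COLOR_RGB2HSV)
m=(abs(hsv[...,0].astype(int)-75)<20)&(hsv[...,1]>60);vs,us=np.nonzero(m);P=np.array([world(c,u,v) for u,v in zip(us,vs)])
Q=P[abs(P[:,2]-.105)<.005];print('case',cv2.minAreaRect(Q[:,:2].astype(np.float32)*1000))
print(proj(c,[.506,-.119,.143]),proj(c,[.547,-.05,.143]))
plan([.524,-.0895,.16],[.863,-.505,0])
E
```

```text
t 3.9 p [ 0.4947 -0.0794  0.3266] F [-0.81  0.05  0.18] w 0.0917 j [-0.31  0.24  1.4   0.    1.51 -2.92]
[[-0.    -0.512 -0.859]
 [ 0.    -0.859  0.512]
 [-1.    -0.     0.   ]]
hub [ 0.52  -0.09   0.156] 0.94
hinge [ 0.521 -0.091  0.153] 0.83
grip_mid [ 0.524 -0.09   0.154] 0.65
898 ((506.1971130371094, -109.26776885986328), (120.43988800048828, 30.48952865600586), 48.86357498168945) 0.48413581417428353
jaw [ 0.514 -0.042  0.082] 0.93
lump [ 0.669 -0.071  0.032] 0.98
lump [0.535 0.008 0.071] 0.89
case ((505.2011413574219, -119.3277816772461), (79.33940887451172, 66.00447845458984), 77.22355651855469)
[227.04278906 152.12001419] [228.65032456 215.10486347]
shift [ 1.667 -0.064 -0.304] turn [-0.009  0.     0.   ] deg [-0.9  0.   0. ]
```

View pics/w1.png

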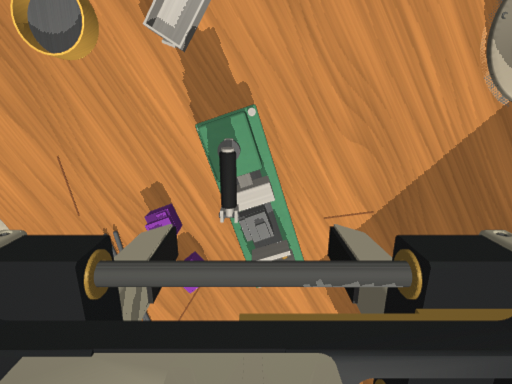

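The wrist picture shows the boss (free end of the handle) at (229,146), the black sleeve along column 229 and the hinge bracket at (229,214). The tool is already square to the handle. Descending to pinch the sleeve about 52 mm from the hinge.

Call:
drive_tool(
  increments="0.2 0 -0.06 0 0 0; 0.4 0 -0.12 0 0 0; 0.6 0 -0.18 0 0 0; 0.8 0 -0.25 0 0 0; 1 0 -0.31 0 0 0",
)

```text
time: 4.87
tool_pos: [0.5215, -0.0954, 0.2258]
ee_rot: [0.681, -0.19, -0.681, -0.19]
wrist_force: [1.0, 0.2, -0.7]
width: 0.0917
```

Call:
drive_tool(
  increments="0.2 0 0 0 0 0; 0.4 0 0 0 0 0; 0.6 0 0 0 0 0; 0.8 0 0 0 0 0; 0.98 0 0 0 0 0",
)

```text
time: 5.28
tool_pos: [0.521, -0.0952, 0.1275]
ee_rot: [-0.681, 0.19, 0.681, 0.19]
wrist_force: [-0.8, 0.1, 0.2]
width: 0.0918
```

```bash
python3 - <<'E'
from h import *
st()
snap('wrist','w2.png')
E
```

```text
t 5.28 p [ 0.521  -0.0952  0.1275] F [-0.75  0.12  0.16] w 0.0918 j [-0.33  0.45  1.65  0.    1.04 -2.92]
[[-0.    -0.518 -0.856]
 [ 0.    -0.856  0.518]
 [-1.    -0.     0.   ]]
```

View pics/w2.png

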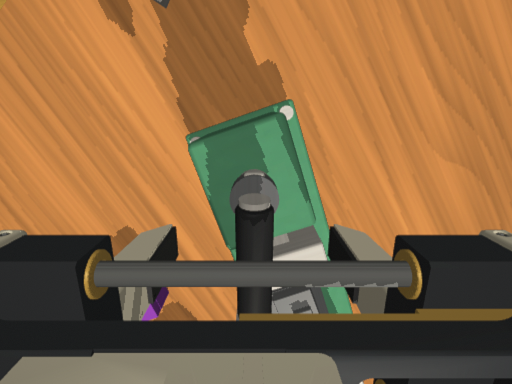

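The sleeve (column 255) is centred between the fingers, with the hub boss at (254,193). Closing now.

Call:
drive_tool(
  increments="0 0 0 0 0 0; 0 0 0 0 0 0; 0 0 0 0 0 0; 0 0 0 0 0 0; 0 0 0 0 0 0",
  claw=1,
)

```text
time: 5.75
tool_pos: [0.5218, -0.0954, 0.1298]
ee_rot: [0.682, -0.19, -0.68, -0.19]
wrist_force: [-0.8, -0.5, 0.2]
width: 0.0633
```

Call:
drive_tool(
  increments="0 0 0 0 0 0; 0 0 0 0 0 0; 0 0 0 0 0 0; 0 0 0 0 0 0; 0 0 0 0 0 0",
)

```text
time: 6.17
tool_pos: [0.5212, -0.0953, 0.1287]
ee_rot: [0.681, -0.19, -0.681, -0.19]
wrist_force: [-1.1, 0.4, 0.9]
width: 0.0299
```

Call:
drive_tool(
  increments="0 0 0 0 0 0; 0 0 0 0 0 0; 0 0 0 0 0 0; 0 0 0 0 0 0; 0 0 0 0 0 0",
)

```text
time: 6.58
tool_pos: [0.5205, -0.0949, 0.1285]
ee_rot: [-0.681, 0.19, 0.682, 0.19]
wrist_force: [-4.7, 2.4, 1.5]
width: 0.019
```

```bash
python3 - <<'E'
from h import *
st()
r=.53
for a in range(6,100,6):
    print(a, -round(r*np.sin(np.radians(a)),3), round(r*(np.cos(np.radians(a))-1),3))
E
```

```text
t 6.58 p [ 0.5205 -0.0949  0.1285] F [-4.69  2.39  1.47] w 0.019 j [-0.33  0.45  1.65  0.    1.04 -2.92]
[[-0.002 -0.517 -0.856]
 [ 0.001 -0.856  0.517]
 [-1.     0.     0.002]]
6 -0.055 -0.003
12 -0.11 -0.012
18 -0.164 -0.026
24 -0.216 -0.046
30 -0.265 -0.071
36 -0.312 -0.101
42 -0.355 -0.136
48 -0.394 -0.175
54 -0.429 -0.218
60 -0.459 -0.265
66 -0.484 -0.314
72 -0.504 -0.366
78 -0.518 -0.42
84 -0.527 -0.475
90 -0.53 -0.53
96 -0.527 -0.585
```

Call:
drive_tool(
  increments="-0.04 0 0 0 0 0; -0.09 -0.01 0 0 0 0; -0.13 -0.02 0 0 0 0; -0.17 -0.03 0 0 0 0; -0.22 -0.05 0 0 0 0",
)

```text
time: 7.0
tool_pos: [0.5232, -0.0904, 0.1503]
ee_rot: [-0.68, 0.19, 0.682, 0.19]
wrist_force: [-1.8, 5.1, -11.1]
width: 0.019
```

```bash
python3 -c "
from h import *
st()
c=snap('scene','s2.png');p=proj(c,[.53,-.08,.15]).astype(int);print(p)
im=cv2.imread('pics/s2.png')[p[1]-60:p[1]+60,p[0]-60:p[0]+60];cv2.imwrite('pics/s2c.png',cv2.resize(im,(480,480),interpolation=2))"
```

```text
t 7.0 p [ 0.5232 -0.0904  0.1503] F [ -1.81   5.09 -11.07] w 0.019 j [-0.32  0.43  1.62  0.    1.1  -2.91]
[[-0.002 -0.517 -0.856]
 [ 0.001 -0.856  0.517]
 [-1.     0.     0.002]]
[250 153]
```

View pics/s2c.png

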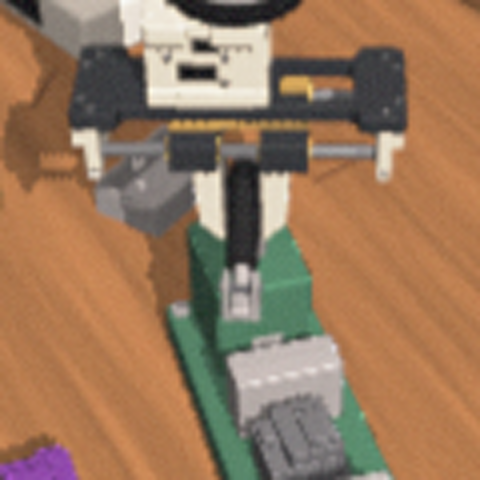

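The crop shows the sleeve gripped and tilting up at (242,215), with the crank arm unmoved at (240,290). Continuing along the arc.

Call:
drive_tool(
  increments="-0.03 -0.015 0 0 0 0; -0.06 -0.03 0 0 0 0; -0.09 -0.05 0 0 0 0; -0.12 -0.07 0 0 0 0; -0.14 -0.09 0 0 0 0",
)

```text
time: 7.47
tool_pos: [0.5277, -0.0831, 0.1645]
ee_rot: [-0.68, 0.19, 0.682, 0.19]
wrist_force: [-5.5, 2.3, -12.9]
width: 0.0192
```

Call:
drive_tool(
  increments="-0.02 -0.02 0 0 0 0; -0.045 -0.045 0 0 0 0; -0.065 -0.07 0 0 0 0; -0.085 -0.1 0 0 0 0; -0.105 -0.13 0 0 0 0",
)

```text
time: 7.88
tool_pos: [0.5338, -0.0729, 0.1749]
ee_rot: [-0.68, 0.191, 0.682, 0.189]
wrist_force: [-7.2, -1.1, -10.2]
width: 0.0191
```

```bash
python3 -c "
from h import *
st()"
```

```text
t 7.88 p [ 0.5338 -0.0729  0.1749] F [ -7.22  -1.07 -10.16] w 0.0191 j [-0.28  0.42  1.56 -0.    1.17 -2.87]
[[-0.004 -0.517 -0.856]
 [-0.001 -0.856  0.517]
 [-1.     0.003  0.002]]
```

Call:
drive_tool(
  increments="-0.015 -0.03 0 0 0 0; -0.03 -0.06 0 0 0 0; -0.04 -0.09 0 0 0 0; -0.05 -0.12 0 0 0 0; -0.06 -0.155 0 0 0 0",
)

```text
time: 8.3
tool_pos: [0.5416, -0.0602, 0.1817]
ee_rot: [-0.68, 0.191, 0.682, 0.189]
wrist_force: [-10.2, -3.0, -4.5]
width: 0.0187
```

Call:
drive_tool(
  increments="-0.003 -0.03 0 0 0 0; -0.006 -0.06 0 0 0 0; -0.01 -0.09 0 0 0 0; -0.01 -0.11 0 0 0 0; -0.01 -0.11 0 0 0 0",
)

```text
time: 8.72
tool_pos: [0.5476, -0.0509, 0.1837]
ee_rot: [-0.681, 0.191, 0.682, 0.189]
wrist_force: [-11.1, -2.6, 0.9]
width: 0.0188
```

```bash
python3 -c "
from h import *
st()
for n,f in(('scene','s3.png'),('side','d3.png')): c=snap(n,f);p=proj(c,[.54,-.06,.17]).astype(int);im=cv2.imread('pics/'+f)[p[1]-50:p[1]+50,p[0]-50:p[0]+50];cv2.imwrite('pics/c'+n+'.png',cv2.resize(im,(400,400),interpolation=2))
cv2.imwrite('pics/c3.png',np.hstack([cv2.imread('pics/cscene.png'),cv2.imread('pics/cside.png')]))"
```

```text
t 8.72 p [ 0.5476 -0.0509  0.1837] F [-11.14  -2.59   0.85] w 0.0188 j [-0.23  0.43  1.52 -0.    1.2  -2.83]
[[-0.002 -0.517 -0.856]
 [-0.003 -0.856  0.517]
 [-1.     0.004  0.   ]]
```

View pics/c3.png

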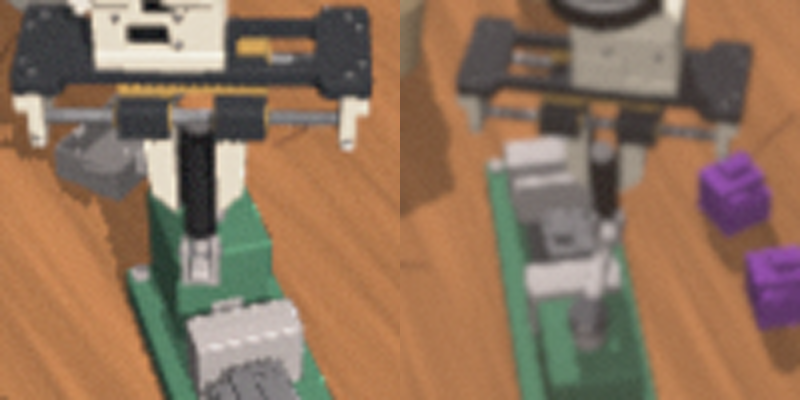

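Both views show the handle nearly upright. Pushing on to find the stop.

Call:
drive_tool(
  increments="0 -0.015 0 0 0 0; 0 -0.03 0 0 0 0; 0 -0.045 0 0 0 0; 0 -0.06 0 0 0 0; 0 -0.06 0 0 0 0",
)

```text
time: 9.23
tool_pos: [0.5508, -0.0461, 0.1839]
ee_rot: [-0.681, 0.191, 0.681, 0.189]
wrist_force: [-11.8, -4.4, 1.9]
width: 0.0176
```

Call:
drive_tool(
  increments="0 -0.015 0 0 0 0; 0 -0.03 0 0 0 0; 0 -0.045 0 0 0 0; 0 -0.06 0 0 0 0; 0 -0.06 0 0 0 0",
)

```text
time: 9.65
tool_pos: [0.5572, -0.0391, 0.1848]
ee_rot: [0.683, -0.189, -0.679, -0.191]
wrist_force: [1.0, 4.0, -0.4]
width: 0.0028
```

```bash
python3 - <<'E'
from h import *
st()
for n in('scene','side'):
    c=snap(n);m=(c['color'].max(2)<60);vs,us=np.nonzero(m)
    P=np.array([world(c,u,v) for u,v in zip(us,vs)])
    k=(np.hypot(P[:,0]-.549,P[:,1]+.05)<.03)&(P[:,2]>.145)&(P[:,2]<.225);Q=P[k]
    for a in np.arange(.15,.225,.012):
        q=Q[abs(Q[:,2]-a)<.006]
        if len(q)>3: print(n,round(a,3),len(q),np.round(np.median(q,0),4))
E
```

```text
t 9.65 p [ 0.5572 -0.0391  0.1848] F [ 0.96  4.04 -0.36] w 0.0028 j [-0.21  0.43  1.5   0.    1.2  -2.81]
[[ 0.007 -0.518 -0.856]
 [-0.    -0.856  0.518]
 [-1.    -0.003 -0.006]]
scene 0.162 17 [ 0.5511 -0.0464  0.162 ]
scene 0.21 7 [ 0.5575 -0.0414  0.2105]
side 0.174 13 [ 0.5417 -0.0618  0.1735]
side 0.186 10 [ 0.5392 -0.0633  0.1867]
side 0.198 12 [ 0.539  -0.0643  0.1978]
side 0.21 11 [ 0.5395 -0.0657  0.2112]
```

The fingers slipped off the sleeve on its outer side (opening 3 mm). I need to see how the handle stands.

Call:
drive_tool(
  increments="-0.2 0 0 0 0 0; -0.4 0 0 0 0 0; -0.6 0 0 0 0 0; -0.8 0 0 0 0 0; -1 0 0 0 0 0",
  claw=0,
)

```text
time: 10.17
tool_pos: [0.5561, -0.0402, 0.2848]
ee_rot: [0.683, -0.19, -0.679, -0.19]
wrist_force: [0.5, -0.3, 0.1]
width: 0.0291
```

Call:
drive_tool(
  increments="-0.1 0.2 0 0 0 0; -0.2 0.4 0 0 0 0; -0.3 0.6 0 0 0 0; -0.4 0.8 0 0 0 0; -0.4 0.9 0 0 0 0",
)

```text
time: 10.58
tool_pos: [0.5091, -0.119, 0.3257]
ee_rot: [0.684, -0.191, -0.678, -0.19]
wrist_force: [0.2, -0.1, -0.2]
width: 0.0625
```

```bash
cat > fit.py <<'E'
from h import *
st()
A=[]
for n in('scene','side','wrist'):
    c=snap(n,n+'_f.png')
    m=(c['color'].max(2)<75);vs,us=np.nonzero(m)
    P=np.array([world(c,u,v) for u,v in zip(us,vs)])
    k=(np.hypot(P[:,0]-.547,P[:,1]+.05)<.06)&(P[:,2]>.13)&(P[:,2]<.245);Q=P[k]
    if len(Q)<10: print(n,len(Q)); continue
    o=-cv2.Rodrigues(np.array(c['rvec'],float))[0].T@np.array(c['tvec']).ravel()
    # push surface medians to axis: 10 mm less for silhouette average (~8 mm)
    for a in np.arange(.15,.245,.01):
        q=Q[abs(Q[:,2]-a)<.005]
        if len(q)>3:
            mu=q.mean(0);d=(mu-o)[:2];d/=np.linalg.norm(d);print(n,round(a,3),len(q),np.round(mu,4),'axis',np.round(mu[:2]+.008*d,4))
E
python3 fit.py; python3 -c "
import cv2,numpy as np
a=cv2.imread('pics/side_f.png')[160:260,190:300];b=cv2.imread('pics/wrist_f.png')
cv2.imwrite('pics/c4.png',np.hstack([cv2.resize(a,(422,384),interpolation=2),cv2.resize(b,(370,384))]))"
```

```text
t 10.58 p [ 0.5091 -0.119   0.3257] F [ 0.17 -0.09 -0.15] w 0.0625 j [-0.38  0.28  1.35 -0.    1.51 -2.97]
[[ 0.007 -0.519 -0.855]
 [-0.005 -0.855  0.519]
 [-1.     0.    -0.008]]
scene 0.16 19 [ 0.55   -0.0467  0.1623] axis [ 0.5464 -0.0538]
scene 0.17 27 [ 0.5489 -0.0478  0.1701] axis [ 0.5452 -0.0549]
scene 0.18 30 [ 0.5477 -0.0487  0.1802] axis [ 0.544  -0.0559]
scene 0.19 33 [ 0.548  -0.0506  0.1902] axis [ 0.5444 -0.0578]
scene 0.2 30 [ 0.5467 -0.0509  0.2   ] axis [ 0.543 -0.058]
scene 0.21 27 [ 0.546  -0.0524  0.2096] axis [ 0.5423 -0.0595]
scene 0.22 27 [ 0.5457 -0.0529  0.22  ] axis [ 0.542 -0.06 ]
side 0.16 6 [ 0.543  -0.0599  0.1617] axis [ 0.5458 -0.0524]
side 0.17 11 [ 0.5414 -0.0601  0.1705] axis [ 0.5443 -0.0526]
side 0.18 10 [ 0.541  -0.0621  0.1804] axis [ 0.5439 -0.0546]
side 0.19 13 [ 0.5398 -0.0628  0.1901] axis [ 0.5426 -0.0553]
side 0.2 9 [ 0.5403 -0.0645  0.1991] axis [ 0.5431 -0.057 ]
side 0.21 14 [ 0.5399 -0.066   0.2095] axis [ 0.5428 -0.0585]
side 0.22 8 [ 0.5376 -0.0672  0.219 ] axis [ 0.5404 -0.0598]
wrist 0.16 22 [ 0.5414 -0.0607  0.1614] axis [ 0.5456 -0.0538]
wrist 0.17 34 [ 0.5409 -0.0609  0.1699] axis [ 0.545  -0.0541]
wrist 0.18 42 [ 0.5399 -0.0621  0.1796] axis [ 0.544  -0.0553]
wrist 0.19 44 [ 0.5391 -0.0635  0.1903] axis [ 0.5432 -0.0566]
wrist 0.2 49 [ 0.5381 -0.0643  0.2005] axis [ 0.5422 -0.0574]
wrist 0.21 54 [ 0.5379 -0.0657  0.2103] axis [ 0.542  -0.0589]
wrist 0.22 92 [ 0.5377 -0.0662  0.2209] axis [ 0.5419 -0.0594]
```

View pics/c4.png

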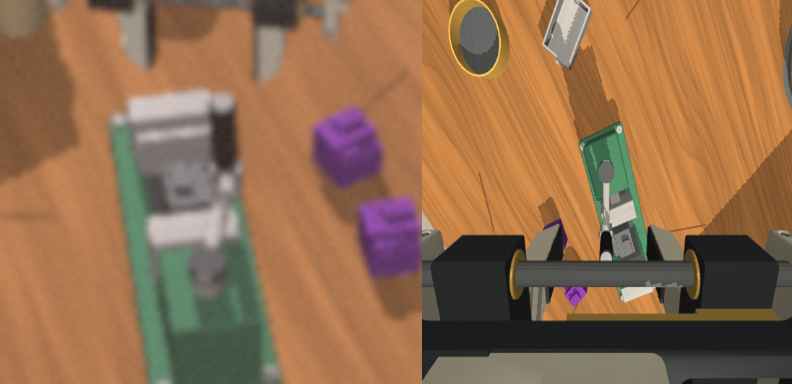

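All three cameras agree the handle leans about 0.13 rad short of upright. I'll shut the fingers on the hub side and push the sleeve outwards to its stop.

Call:
drive_tool(
  increments="0.2 -0.03 0.01 0 0 0; 0.4 -0.06 0.02 0 0 0; 0.6 -0.09 0.025 0 0 0; 0.8 -0.12 0.025 0 0 0; 1 -0.15 0.025 0 0 0",
  claw=1,
)

```text
time: 11.15
tool_pos: [0.5146, -0.1009, 0.2207]
ee_rot: [-0.681, 0.189, 0.681, 0.19]
wrist_force: [-0.2, 0.1, 0.2]
width: 0.0502
```

Call:
drive_tool(
  increments="0 0 0 0 0 0; 0 0 0 0 0 0; 0.1 -0.05 0 0 0 0; 0.2 -0.1 0 0 0 0; 0.3 -0.17 0 0 0 0",
)

```text
time: 11.57
tool_pos: [0.5236, -0.0873, 0.1921]
ee_rot: [0.682, -0.19, -0.681, -0.19]
wrist_force: [-0.7, -0.4, 0.4]
width: 0.0171
```

Call:
drive_tool(
  increments="0 0 0 0 0 0; 0 -0.04 0 0 0 0; 0 -0.08 0 0 0 0; 0 -0.12 0 0 0 0; 0 -0.14 0 0 0 0",
)

```text
time: 11.98
tool_pos: [0.5307, -0.0755, 0.1928]
ee_rot: [0.682, -0.19, -0.681, -0.19]
wrist_force: [-0.8, -2.5, 2.0]
width: 0.0005
```

```bash
cat >> h.py <<'E'
HUB=np.array([.506,-.119]);
def rt():
    s=sense();v=s['tool_pos'][:2]-HUB;r=np.linalg.norm(v);u=v/r;t=np.array([u[1],-u[0]]);F=s['wrist_force'][:2]
    print('t',round(s['time'],2),'r',round(r,4),'az',round(np.arctan2(v[1],v[0]),3),'z',round(s['tool_pos'][2],4),'Frad',round(F@u,2),'Ftan(cw)',round(F@t,2),'Fz',round(s['wrist_force'][2],2),'w',round(s['width'],4))
E
python3 -c "
from h import *
st();rt()"
```

```text
t 11.98 p [ 0.5307 -0.0755  0.1928] F [-0.75 -2.55  2.05] w 0.0005 j [-0.28  0.39  1.55 -0.    1.2  -2.88]
[[ 0.001 -0.517 -0.856]
 [-0.001 -0.856  0.517]
 [-1.     0.    -0.001]]
t 11.98 r 0.05 az 1.055 z 0.1928 Frad -2.59 Ftan(cw) 0.6 Fz 2.05 w 0.0005
```

Call:
drive_tool(
  increments="0 -0.01 0 0 0 0; 0 -0.02 0 0 0 0; 0 -0.03 0 0 0 0; 0 -0.04 0 0 0 0; 0 -0.05 0 0 0 0",
)

```text
time: 12.4
tool_pos: [0.5329, -0.0715, 0.1923]
ee_rot: [0.681, -0.19, -0.681, -0.19]
wrist_force: [-0.6, -1.9, 1.7]
width: 0.0005
```

Call:
drive_tool(
  increments="0 -0.01 0 0 0 0; 0 -0.02 0 0 0 0; 0 -0.03 0 0 0 0; 0 -0.04 0 0 0 0; 0 -0.04 0 0 0 0",
)

```text
time: 12.82
tool_pos: [0.5349, -0.0677, 0.1921]
ee_rot: [-0.681, 0.19, 0.681, 0.19]
wrist_force: [-0.9, -1.5, 1.1]
width: 0.0006
```

```bash
python3 -c "
from h import *
rt()";python3 fit.py|grep -v wrist|egrep ' 0.1[678] | 0.2[012]? '
```

```text
t 12.82 r 0.0589 az 1.057 z 0.1921 Frad -1.72 Ftan(cw) -0.05 Fz 1.14 w 0.0006
scene 0.16 19 [ 0.5506 -0.0441  0.161 ] axis [ 0.5469 -0.0512]
scene 0.17 26 [ 0.5512 -0.0446  0.17  ] axis [ 0.5475 -0.0517]
scene 0.18 26 [ 0.5507 -0.0449  0.1805] axis [ 0.5471 -0.052 ]
scene 0.2 32 [ 0.5507 -0.0453  0.2   ] axis [ 0.5471 -0.0524]
scene 0.21 22 [ 0.5502 -0.0448  0.21  ] axis [ 0.5465 -0.0519]
scene 0.22 27 [ 0.5511 -0.0453  0.2196] axis [ 0.5475 -0.0525]
```

The handle is now almost vertical. A few more millimetres to feel the stop.

Call:
drive_tool(
  increments="0 -0.01 0 0 0 0; 0 -0.02 0 0 0 0; 0 -0.03 0 0 0 0; 0 -0.03 0 0 0 0; 0 -0.03 0 0 0 0",
)

```text
time: 13.38
tool_pos: [0.5358, -0.0666, 0.1922]
ee_rot: [-0.681, 0.191, 0.681, 0.189]
wrist_force: [-4.9, -7.2, 2.8]
width: 0.0006
```

```bash
python3 -c "
from h import *
rt()";python3 fit.py|grep -v wrist|egrep ' 0.1[678] | 0.2[12]? '
```

```text
t 13.38 r 0.0603 az 1.053 z 0.1922 Frad -8.69 Ftan(cw) -0.73 Fz 2.76 w 0.0006
scene 0.16 21 [ 0.5506 -0.0444  0.1612] axis [ 0.547  -0.0515]
scene 0.17 25 [ 0.5513 -0.0444  0.1703] axis [ 0.5476 -0.0515]
scene 0.18 23 [ 0.5516 -0.0443  0.1804] axis [ 0.548  -0.0514]
scene 0.2 28 [ 0.5509 -0.0451  0.2004] axis [ 0.5473 -0.0523]
scene 0.21 26 [ 0.5506 -0.0443  0.2105] axis [ 0.547  -0.0514]
scene 0.22 24 [ 0.5514 -0.0447  0.2205] axis [ 0.5477 -0.0518]
```

The stop is felt (8.7 N) and the handle is vertical. Next I lift off, open, and come down over the upright handle with a loose cage.

Call:
drive_tool(
  increments="0 0.1 0 0 0 0; 0 0.2 0 0 0 0; -0.25 0.2 0 0 0 0; -0.5 0.2 0 0 0 0; -0.8 0.2 0 0 0 0",
)

```text
time: 13.95
tool_pos: [0.525, -0.0826, 0.2719]
ee_rot: [-0.68, 0.19, 0.682, 0.19]
wrist_force: [0.6, -0.2, -0.3]
width: 0.0005
```

Call:
drive_tool(
  increments="0 -0.1 0 0 0 0; 0 -0.2 0 0 0 0; 0 -0.3 0 0 0 0; 0 -0.39 0 0 0 0; 0 -0.39 0 0 0 0",
  claw=0.4,
)

```text
time: 14.37
tool_pos: [0.5465, -0.0472, 0.2707]
ee_rot: [-0.68, 0.189, 0.682, 0.189]
wrist_force: [-0.2, -0.1, 0.6]
width: 0.0289
```

Call:
drive_tool(
  increments="0 0 0 0 0 0; 0 0 0 0 0 0; 0 0 0 0 0 0; 0 0 0 0 0 0; 0 0 0 0 0 0",
)

```text
time: 14.78
tool_pos: [0.5461, -0.0493, 0.2722]
ee_rot: [-0.681, 0.19, 0.681, 0.19]
wrist_force: [-0.0, -0.7, -0.8]
width: 0.055
```

```bash
python3 -c "
from h import *
rt();st();plan([.5473,-.0517,.178],[-.856,.517,0])";python3 fit.py|grep -v wrist|egrep ' 0.1[678] | 0.2[12]? '
```

```text
t 14.78 r 0.0804 az 1.048 z 0.2722 Frad -0.62 Ftan(cw) 0.34 Fz -0.75 w 0.055
t 14.78 p [ 0.5461 -0.0493  0.2722] F [-0.02 -0.71 -0.75] w 0.055 j [-0.23  0.35  1.38  0.    1.41 -2.83]
[[-0.    -0.518 -0.856]
 [ 0.    -0.856  0.518]
 [-1.    -0.     0.   ]]
shift [ 0.942  0.014 -0.022] turn [-0.  0.  0.] deg [-0.  0.  0.]
scene 0.16 20 [ 0.5515 -0.0449  0.1614] axis [ 0.5478 -0.052 ]
scene 0.17 24 [ 0.5512 -0.0444  0.1702] axis [ 0.5476 -0.0515]
scene 0.18 22 [ 0.5506 -0.0438  0.1805] axis [ 0.5469 -0.0509]
scene 0.2 30 [ 0.5502 -0.0447  0.1999] axis [ 0.5466 -0.0518]
scene 0.21 23 [ 0.5511 -0.0438  0.2101] axis [ 0.5474 -0.0509]
scene 0.22 25 [ 0.5509 -0.0436  0.2198] axis [ 0.5472 -0.0508]
side 0.16 4 [ 0.5423 -0.0571  0.1623] axis [ 0.5451 -0.0497]
side 0.17 14 [ 0.5436 -0.0564  0.1695] axis [ 0.5465 -0.0489]
side 0.18 11 [ 0.5436 -0.057   0.1803] axis [ 0.5464 -0.0495]
side 0.2 12 [ 0.5431 -0.0576  0.2   ] axis [ 0.5459 -0.0501]
side 0.21 13 [ 0.5438 -0.0585  0.2098] axis [ 0.5466 -0.051 ]
side 0.22 11 [ 0.5433 -0.0575  0.2185] axis [ 0.5462 -0.05  ]
```

Call:
drive_tool(
  increments="0.2 0 -0.01 0 0 0; 0.4 0 -0.01 0 0 0; 0.6 0.01 -0.01 0 0 0; 0.8 0.01 -0.01 0 0 0; 0.94 0.01 -0.01 0 0 0",
)

```text
time: 15.35
tool_pos: [0.5459, -0.0504, 0.1765]
ee_rot: [-0.68, 0.19, 0.682, 0.19]
wrist_force: [0.5, 0.8, 0.3]
width: 0.0551
```

Call:
drive_tool(
  increments="0 0 0 0 0 0; 0 0 0 0 0 0; 0 0 0 0 0 0; 0 0 0 0 0 0; 0 0 0 0 0 0",
  claw=0.75,
)

```text
time: 15.77
tool_pos: [0.5471, -0.0505, 0.1794]
ee_rot: [0.682, -0.19, -0.68, -0.19]
wrist_force: [0.4, -0.0, 0.3]
width: 0.0265
```

Call:
drive_tool(
  increments="0 0 0 0 0 0; 0 0 0 0 0 0; 0 0 0 0 0 0; 0 0 0 0 0 0; 0 0 0 0 0 0",
)

```text
time: 16.18
tool_pos: [0.5466, -0.0504, 0.1782]
ee_rot: [0.681, -0.19, -0.681, -0.19]
wrist_force: [0.5, 0.4, 0.6]
width: 0.023
```

```bash
python3 -c "
from h import *
rt();st()
A=0.25
for r in (.0805,):
  for k in range(1,6):
    a=A*k/5; print('y',round(r*10*(1-np.cos(a)),3),'z',round(-r*10*np.sin(a),3),'turn',round(a/(np.pi/2),3))
"
```

```text
t 16.18 r 0.0797 az 1.036 z 0.1782 Frad 0.6 Ftan(cw) 0.2 Fz 0.64 w 0.023
t 16.18 p [ 0.5466 -0.0504  0.1782] F [0.48 0.42 0.64] w 0.023 j [-0.23  0.43  1.53  0.    1.18 -2.83]
[[ 0.    -0.517 -0.856]
 [ 0.    -0.856  0.517]
 [-1.    -0.    -0.   ]]
y 0.001 z -0.04 turn 0.032
y 0.004 z -0.08 turn 0.064
y 0.009 z -0.12 turn 0.095
y 0.016 z -0.16 turn 0.127
y 0.025 z -0.199 turn 0.159
```

Call:
drive_tool(
  increments="0 0 -0.04 0.032 0 0; 0 0.005 -0.08 0.064 0 0; 0 0.01 -0.12 0.096 0 0; 0 0.016 -0.16 0.128 0 0; 0 0.025 -0.2 0.16 0 0",
)

```text
time: 16.6
tool_pos: [0.561, -0.0615, 0.1781]
ee_rot: [-0.65, 0.274, 0.653, 0.275]
wrist_force: [-6.1, 4.9, 4.3]
width: 0.0232
```

Call:
drive_tool(
  increments="0 0 -0.04 0.032 0 0; 0 0.005 -0.08 0.064 0 0; 0 0.01 -0.12 0.096 0 0; 0 0.016 -0.16 0.128 0 0; 0 0.025 -0.2 0.16 0 0",
)

```text
time: 17.02
tool_pos: [0.5736, -0.0772, 0.1781]
ee_rot: [-0.611, 0.353, 0.614, 0.354]
wrist_force: [-3.0, 7.1, 3.6]
width: 0.023
```

```bash
cat > jaw.py <<'E'
from h import *
rt()
# positions along clamp axis (0.216,0.976) from top edges seen in scene
c=snap('scene','sj.png');ax=np.array([.218,.976]);
hsv=cv2.cvtColor(c['color'],cv2.COLOR_RGB2HSV)
D=c['range_z'];vs,us=np.nonzero(D>0);k=(us>220)&(us<310)&(vs>160)&(vs<260);us=us[k];vs=vs[k]
P=np.array([world(c,u,v) for u,v in zip(us,vs)])
lat=(P[:,:2]-HUB)@np.array([ax[1],-ax[0]]);al=(P[:,:2]-HUB)@ax
k=(P[:,2]>.062)&(P[:,2]<.09)&(abs(lat)<.02)
h,e=np.histogram(al[k],bins=np.arange(.04,.22,.005))
z=[np.max(P[k][(al[k]>=a)&(al[k]<a+.005),2],initial=0) for a in e[:-1]]
print([(round(a*1000),int(n),round(q*1000)) for a,n,q in zip(e,h,z) if n])
E
python3 jaw.py
```

```text
t 17.02 r 0.0795 az 0.554 z 0.1781 Frad 1.19 Ftan(cw) -7.55 Fz 3.57 w 0.023
[(40, 29, 89), (45, 5, 63), (50, 6, 65), (55, 5, 64), (70, 2, 79), (75, 17, 83), (80, 24, 83), (85, 24, 82), (90, 23, 83), (95, 16, 83), (100, 66, 83), (105, 24, 82), (110, 16, 73), (115, 20, 75), (120, 12, 77), (125, 19, 79), (130, 27, 79), (135, 22, 81), (140, 22, 80), (145, 27, 81), (150, 56, 81), (155, 8, 76), (180, 5, 77), (185, 38, 79), (190, 53, 79), (200, 3, 80), (205, 33, 83), (210, 26, 82)]
```

Winding goes smoothly (about 7.5 N tangential). The lump-to-pad gap is still roughly 25–30 mm.

Call:
drive_tool(
  increments="0 0 -0.04 0.032 0 0; 0 0.005 -0.08 0.064 0 0; 0 0.01 -0.12 0.096 0 0; 0 0.016 -0.16 0.128 0 0; 0 0.025 -0.2 0.16 0 0",
)

```text
time: 17.48
tool_pos: [0.5819, -0.0956, 0.1782]
ee_rot: [-0.562, 0.427, 0.564, 0.428]
wrist_force: [-1.9, 7.3, 2.1]
width: 0.0231
```

Call:
drive_tool(
  increments="0 0 -0.04 0.032 0 0; 0 0.005 -0.08 0.064 0 0; 0 0.01 -0.12 0.096 0 0; 0 0.016 -0.16 0.128 0 0; 0 0.025 -0.2 0.16 0 0",
)

```text
time: 17.9
tool_pos: [0.5853, -0.1151, 0.1782]
ee_rot: [-0.504, 0.494, 0.506, 0.496]
wrist_force: [-0.7, 8.3, 2.5]
width: 0.0229
```

Call:
drive_tool(
  increments="0 0 -0.04 0.032 0 0; 0 0.005 -0.08 0.064 0 0; 0 0.01 -0.12 0.096 0 0; 0 0.016 -0.16 0.128 0 0; 0 0.025 -0.2 0.16 0 0",
)

```text
time: 18.32
tool_pos: [0.5838, -0.1352, 0.1782]
ee_rot: [-0.438, 0.553, 0.44, 0.555]
wrist_force: [1.8, 9.3, 0.9]
width: 0.0228
```

```bash
python3 jaw.py; python3 -c "
import cv2
cv2.imwrite('pics/c5.png',cv2.resize(cv2.imread('pics/sj.png')[110:260,200:320],(480,600),interpolation=2))"
```

```text
t 18.32 r 0.0794 az -0.205 z 0.1782 Frad -0.17 Ftan(cw) -9.49 Fz 0.9 w 0.0228
[(40, 30, 88), (45, 9, 65), (50, 6, 63), (55, 9, 65), (60, 7, 65), (65, 7, 64), (70, 5, 64), (90, 20, 82), (95, 26, 83), (100, 21, 82), (105, 25, 83), (110, 20, 83), (115, 49, 83), (120, 37, 82), (125, 19, 75), (130, 12, 76), (135, 22, 80), (140, 21, 80), (145, 22, 80), (150, 21, 80), (155, 29, 81), (160, 59, 80), (165, 3, 71), (180, 5, 77), (185, 33, 81), (190, 57, 79), (200, 4, 79), (205, 27, 82), (210, 29, 84)]
```

View pics/c5.png

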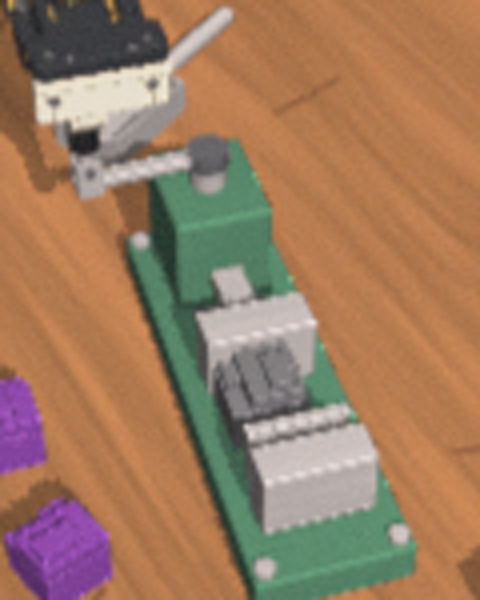

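The crop shows the handle upright in the gripper, the jaw at (258,330) against the lump at (262,380), and a gap to the back pad at (300,420). The gap is about 18 mm, or 0.9 rad.

Call:
drive_tool(
  increments="0 0 -0.04 0.032 0 0; 0 0.005 -0.08 0.064 0 0; 0 0.01 -0.12 0.096 0 0; 0 0.016 -0.16 0.128 0 0; 0 0.025 -0.2 0.16 0 0",
)

```text
time: 18.78
tool_pos: [0.5773, -0.1543, 0.1782]
ee_rot: [-0.365, 0.604, 0.367, 0.606]
wrist_force: [2.6, 7.4, 1.3]
width: 0.0228
```

```bash
python3 jaw.py
```

```text
t 18.78 r 0.0795 az -0.46 z 0.1782 Frad -0.99 Ftan(cw) -7.78 Fz 1.27 w 0.0228
[(40, 27, 90), (45, 5, 66), (50, 8, 64), (55, 7, 64), (60, 10, 65), (65, 7, 65), (70, 11, 65), (75, 6, 64), (80, 1, 65), (95, 19, 84), (100, 25, 84), (105, 22, 82), (110, 26, 84), (115, 21, 83), (120, 55, 83), (125, 32, 85), (130, 20, 75), (135, 14, 78), (140, 20, 80), (145, 24, 80), (150, 23, 80), (155, 21, 80), (160, 28, 80), (165, 56, 83), (170, 6, 75), (180, 7, 76), (185, 36, 78), (190, 53, 79), (200, 3, 79), (205, 29, 83), (210, 32, 84)]
```

Call:
drive_tool(
  increments="0 0 -0.04 0.032 0 0; 0 0.005 -0.08 0.064 0 0; 0 0.01 -0.12 0.096 0 0; 0 0.016 -0.16 0.128 0 0; 0 0.025 -0.2 0.16 0 0",
)

```text
time: 19.25
tool_pos: [0.5663, -0.1712, 0.1783]
ee_rot: [-0.287, 0.645, 0.288, 0.647]
wrist_force: [5.0, 7.0, -0.6]
width: 0.0232
```

```bash
python3 jaw.py
```

```text
t 19.25 r 0.0797 az -0.714 z 0.1783 Frad -0.79 Ftan(cw) -8.52 Fz -0.6 w 0.0232
[(40, 21, 87), (45, 5, 63), (50, 7, 65), (55, 7, 65), (60, 7, 64), (65, 8, 65), (70, 9, 65), (75, 9, 65), (80, 6, 65), (95, 2, 79), (100, 14, 82), (105, 22, 83), (110, 29, 84), (115, 22, 83), (120, 26, 83), (125, 46, 83), (130, 38, 80), (135, 23, 75), (140, 11, 75), (145, 23, 82), (150, 17, 82), (155, 29, 80), (160, 23, 80), (165, 19, 80), (170, 54, 80), (175, 8, 75), (180, 7, 77), (185, 30, 80), (190, 59, 79), (200, 5, 80), (205, 25, 82), (210, 30, 83)]
```

The gap is now about 7 mm (0.35 rad). Switching to finer steps of 0.1 rad per call.

Call:
drive_tool(
  increments="0 0 -0.016 0.013 0 0; 0 0 -0.032 0.026 0 0; 0 0 -0.048 0.038 0 0; 0 0.003 -0.064 0.051 0 0; 0 0.004 -0.08 0.064 0 0",
)

```text
time: 19.72
tool_pos: [0.5609, -0.1771, 0.1783]
ee_rot: [-0.255, 0.658, 0.255, 0.661]
wrist_force: [6.2, 6.2, -1.2]
width: 0.0234
```

Call:
drive_tool(
  increments="0 0 -0.016 0.013 0 0; 0 0 -0.032 0.026 0 0; 0 0 -0.048 0.038 0 0; 0 0.003 -0.064 0.051 0 0; 0 0.004 -0.08 0.064 0 0",
)

```text
time: 20.13
tool_pos: [0.5549, -0.1824, 0.1783]
ee_rot: [-0.221, 0.67, 0.222, 0.673]
wrist_force: [6.9, 5.0, -1.9]
width: 0.0231
```

```bash
python3 jaw.py
```

```text
t 20.13 r 0.08 az -0.914 z 0.1783 Frad 0.28 Ftan(cw) -8.55 Fz -1.95 w 0.0231
[(40, 30, 89), (45, 5, 64), (50, 7, 65), (55, 6, 64), (60, 4, 64), (65, 8, 64), (70, 10, 66), (75, 9, 65), (80, 5, 65), (85, 7, 64), (100, 3, 80), (105, 20, 82), (110, 25, 85), (115, 21, 83), (120, 22, 83), (125, 29, 83), (130, 62, 83), (135, 21, 79), (140, 23, 74), (145, 17, 78), (150, 17, 80), (155, 26, 80), (160, 23, 80), (165, 23, 80), (170, 32, 81), (175, 30, 79), (180, 7, 77), (185, 30, 79), (190, 60, 79), (200, 3, 80), (205, 28, 84), (210, 28, 83)]
```

Call:
drive_tool(
  increments="0 0 -0.016 0.013 0 0; 0 0 -0.032 0.026 0 0; 0 0 -0.048 0.038 0 0; 0 0.003 -0.064 0.051 0 0; 0 0.004 -0.08 0.064 0 0",
)

```text
time: 20.6
tool_pos: [0.5483, -0.187, 0.1783]
ee_rot: [-0.187, 0.68, 0.188, 0.683]
wrist_force: [6.9, 5.0, -2.3]
width: 0.0225
```

```bash
python3 jaw.py
```

```text
t 20.6 r 0.0801 az -1.014 z 0.1783 Frad -0.61 Ftan(cw) -8.49 Fz -2.3 w 0.0225
[(40, 18, 89), (45, 7, 65), (50, 5, 63), (55, 5, 65), (60, 9, 66), (65, 8, 64), (70, 7, 64), (75, 7, 64), (80, 9, 64), (85, 9, 64), (105, 14, 82), (110, 26, 82), (115, 21, 83), (120, 26, 83), (125, 21, 82), (130, 41, 83), (135, 43, 83), (140, 25, 74), (145, 13, 75), (150, 19, 80), (155, 25, 79), (160, 22, 80), (165, 23, 80), (170, 25, 80), (175, 35, 80), (180, 10, 77), (185, 27, 79), (190, 60, 78), (200, 2, 80), (205, 27, 83), (210, 31, 82)]
```

The free-winding baseline is about 8.5 N. Contact is close, so I'm going to 0.05 rad steps (1 mm of jaw).

Call:
drive_tool(
  increments="0 0 -0.008 0.006 0 0; 0 0 -0.016 0.013 0 0; 0 0 -0.024 0.019 0 0; 0 0 -0.032 0.026 0 0; 0 0.001 -0.04 0.032 0 0",
)

```text
time: 21.07
tool_pos: [0.5449, -0.1891, 0.1783]
ee_rot: [-0.17, 0.685, 0.171, 0.688]
wrist_force: [8.0, 4.2, -1.6]
width: 0.0229
```

```bash
python3 -c "
from h import *
rt()"
```

```text
t 21.07 r 0.0802 az -1.064 z 0.1783 Frad 0.16 Ftan(cw) -9.05 Fz -1.58 w 0.0229
```

Call:
drive_tool(
  increments="0 0 -0.008 0.006 0 0; 0 0 -0.016 0.013 0 0; 0 0 -0.024 0.019 0 0; 0 0 -0.032 0.026 0 0; 0 0.001 -0.04 0.032 0 0",
)

```text
time: 21.48
tool_pos: [0.5414, -0.191, 0.1783]
ee_rot: [-0.153, 0.689, 0.153, 0.692]
wrist_force: [8.4, 4.2, -2.1]
width: 0.0231
```

```bash
python3 jaw.py
```

```text
t 21.48 r 0.0802 az -1.114 z 0.1783 Frad -0.1 Ftan(cw) -9.39 Fz -2.06 w 0.0231
[(40, 27, 88), (45, 6, 64), (50, 9, 65), (55, 8, 65), (60, 7, 64), (65, 10, 64), (70, 7, 63), (75, 5, 65), (80, 10, 65), (85, 9, 65), (90, 4, 64), (105, 5, 80), (110, 22, 83), (115, 26, 83), (120, 22, 83), (125, 25, 83), (130, 21, 83), (135, 63, 84), (140, 24, 75), (145, 19, 75), (150, 12, 79), (155, 27, 80), (160, 22, 80), (165, 24, 79), (170, 23, 81), (175, 32, 81), (180, 9, 76), (185, 32, 79), (190, 58, 79), (200, 4, 81), (205, 25, 82), (210, 31, 83)]
```

Call:
drive_tool(
  increments="0 0 -0.008 0.006 0 0; 0 0 -0.016 0.013 0 0; 0 0 -0.024 0.019 0 0; 0 0 -0.032 0.026 0 0; 0 0.001 -0.04 0.032 0 0",
)

```text
time: 21.95
tool_pos: [0.5377, -0.1927, 0.1783]
ee_rot: [-0.136, 0.692, 0.136, 0.696]
wrist_force: [8.3, 4.0, -2.7]
width: 0.0229
```

```bash
python3 -c "
from h import *
rt()
for i in range(3): snap('scene','g%d.png'%i)
rt()
im=np.mean([cv2.imread('pics/g%d.png'%i).astype(float) for i in range(3)],0).astype(np.uint8)
old=cv2.imread('pics/s1.png')
cv2.imwrite('pics/c6.png',np.hstack([cv2.resize(x[170:250,235:305],(350,400),interpolation=2) for x in(old,im)]))"
```

```text
t 21.95 r 0.0803 az -1.164 z 0.1783 Frad -0.45 Ftan(cw) -9.18 Fz -2.71 w 0.0229
t 22.1 r 0.0803 az -1.166 z 0.1783 Frad -0.61 Ftan(cw) -8.28 Fz -2.23 w 0.023
```

View pics/c6.png

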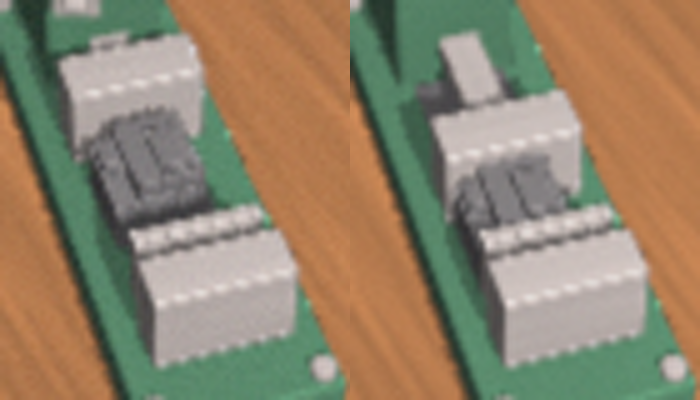

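Right panel: the lump at (510,190) is nearly touching the back pad at (545,230). Felt force is still flat at about 9.1 N. Continuing.

Call:
drive_tool(
  increments="0 0 -0.008 0.006 0 0; 0 0 -0.016 0.013 0 0; 0 0 -0.024 0.019 0 0; 0 0 -0.032 0.026 0 0; 0 0.001 -0.04 0.032 0 0",
)

```text
time: 22.52
tool_pos: [0.5341, -0.1942, 0.1783]
ee_rot: [-0.118, 0.695, 0.118, 0.699]
wrist_force: [7.8, 3.2, -3.3]
width: 0.023
```

```bash
python3 -c "
from h import *
rt()"
```

```text
t 22.52 r 0.0803 az -1.214 z 0.1783 Frad -0.32 Ftan(cw) -8.42 Fz -3.28 w 0.023
```

Call:
drive_tool(
  increments="0 0 -0.008 0.006 0 0; 0 0 -0.016 0.013 0 0; 0 0 -0.024 0.019 0 0; 0 0 -0.032 0.026 0 0; 0 0.001 -0.04 0.032 0 0",
)

```text
time: 22.93
tool_pos: [0.5305, -0.1955, 0.1783]
ee_rot: [-0.101, 0.698, 0.101, 0.702]
wrist_force: [9.1, 2.6, -3.3]
width: 0.023
```

```bash
python3 jaw.py|sed 's/(1[0-4]., .., ..), //g'
```

```text
t 22.93 r 0.0803 az -1.261 z 0.1783 Frad 0.24 Ftan(cw) -9.44 Fz -3.31 w 0.023
[(40, 31, 90), (45, 6, 67), (50, 9, 64), (55, 5, 64), (60, 9, 64), (65, 6, 64), (70, 8, 64), (75, 7, 64), (80, 6, 64), (85, 5, 63), (90, 6, 66), (95, 1, 63), (105, 1, 78), (150, 16, 75), (155, 14, 81), (160, 23, 80), (165, 24, 80), (170, 26, 80), (175, 25, 80), (180, 20, 81), (185, 26, 80), (190, 60, 78), (195, 1, 77), (200, 3, 80), (205, 30, 83), (210, 27, 84)]
```

Call:
drive_tool(
  increments="0 0 -0.008 0.006 0 0; 0 0 -0.016 0.013 0 0; 0 0 -0.024 0.019 0 0; 0 0 -0.032 0.026 0 0; 0 0.001 -0.04 0.032 0 0",
)

```text
time: 23.4
tool_pos: [0.5269, -0.1966, 0.1784]
ee_rot: [-0.083, 0.7, 0.083, 0.704]
wrist_force: [10.4, 2.6, -3.0]
width: 0.0231
```

```bash
cat > sp.py <<'E'
# lump far edge / pad front edge in averaged scene picture, sampled along the clamp axis at z=.08
from h import *
rt()
ax=np.array([.218,.976]);la=np.array([.976,-.218])
cs=[snap('scene') for i in range(3)];im=np.mean([c['color'].astype(float) for c in cs],0);g=im.mean(2).astype(np.float32)
s=np.arange(.130,.215,.002);out=0
for l in(-.012,-.006,0,.006,.012):
    uv=np.array([proj(cs[0],[*(HUB+a*ax+l*la),.08]) for a in s],np.float32)
    out=out+cv2.remap(g,uv[:,:1],uv[:,1:],1).ravel()/5
print(' '.join('%d:%d'%(a*1000+.5,v) for a,v in zip(s,out)))
rt()
E
python3 sp.py
```

```text
t 23.4 r 0.0804 az -1.308 z 0.1784 Frad 0.16 Ftan(cw) -10.77 Fz -2.98 w 0.0231
130:193 132:194 134:194 136:195 138:198 140:207 142:207 144:196 146:180 148:163 150:150 152:137 154:131 156:127 158:127 160:131 162:133 164:132 166:131 168:131 170:131 172:130 174:128 176:127 178:127 180:126 182:125 184:125 186:120 188:123 190:153 192:182 194:198 196:203 198:189 200:161 202:131 204:129 206:163 208:185 210:192 212:192 214:193
t 23.55 r 0.0804 az -1.31 z 0.1783 Frad 0.09 Ftan(cw) -10.28 Fz -4.48 w 0.0229
```

The force is now rising (10.8 moving, 10.3 held, against about 8.3 held earlier), so the pad is contacted. Two more fine steps, checking each.

Call:
drive_tool(
  increments="0 0 -0.008 0.006 0 0; 0 0 -0.016 0.013 0 0; 0 0 -0.024 0.019 0 0; 0 0 -0.032 0.026 0 0; 0 0.001 -0.04 0.032 0 0",
)

```text
time: 23.97
tool_pos: [0.5232, -0.1976, 0.1783]
ee_rot: [-0.066, 0.702, 0.065, 0.706]
wrist_force: [11.3, 1.9, -4.5]
width: 0.0229
```

```bash
python3 sp.py
```

```text
t 23.97 r 0.0804 az -1.355 z 0.1783 Frad 0.57 Ftan(cw) -11.43 Fz -4.46 w 0.0229
130:192 132:194 134:194 136:194 138:196 140:203 142:207 144:199 146:187 148:172 150:158 152:144 154:135 156:130 158:128 160:128 162:130 164:132 166:131 168:131 170:131 172:130 174:128 176:127 178:127 180:125 182:123 184:123 186:118 188:118 190:139 192:170 194:190 196:202 198:196 200:170 202:139 204:133 206:164 208:185 210:192 212:192 214:193
t 24.12 r 0.0805 az -1.357 z 0.1784 Frad 0.52 Ftan(cw) -11.49 Fz -4.3 w 0.0232
```

```bash
python3 - <<'E'
from h import *
ax=np.array([.218,.976]);la=np.array([.976,-.218])
c0=snap('scene','now.png')
s=np.arange(.186,.212,.0005)
def prof(fs):
    g=np.mean([cv2.imread('pics/'+f).astype(float) for f in fs],0).mean(2).astype(np.float32);out=0
    for l in np.linspace(-.015,.015,9):
        uv=np.array([proj(c0,[*(HUB+a*ax+l*la),.08]) for a in s],np.float32);out=out+cv2.remap(g,uv[:,:1],uv[:,1:],1).ravel()/9
    return out
for fs in(['s1.png'],['s2.png'],['s3.png'],['g0.png','g1.png','g2.png'],['sj.png'],['now.png']):
    p=prof(fs);k=s<.198;j=np.argmax(p*(k));up=np.interp(160,p[:j+1][np.argmin(p[:j]):],s[:j+1][np.argmin(p[:j]):])
    m=(s>.195)&(s<.2045);i=np.nonzero(m)[0];q=i[np.argmin(p[i])];d=np.nonzero((s>s[j])&(p<170))[0]
    print(fs[0],'rise160',round(up*1000,2),'fall170',round(s[d[0]]*1000,2) if len(d) else None,'peak',s[j])
E
```

```text
s1.png rise160 188.9 fall170 198.5 peak 0.1935
s2.png rise160 188.71 fall170 199.0 peak 0.1935
s3.png rise160 188.67 fall170 199.0 peak 0.1935
g0.png rise160 188.32 fall170 198.5 peak 0.1935
sj.png rise160 189.29 fall170 199.5 peak 0.195
now.png rise160 191.26 fall170 200.5 peak 0.1965
```

Pad displacement is about 2.2 mm (9 N) and the force excess suggests 11–14 N. One more 1 mm step puts it mid-range.

Call:
drive_tool(
  increments="0 0 -0.008 0.006 0 0; 0 0 -0.016 0.013 0 0; 0 0 -0.024 0.019 0 0; 0 0 -0.032 0.026 0 0; 0 0.001 -0.04 0.032 0 0",
)

```text
time: 24.58
tool_pos: [0.5196, -0.1984, 0.1784]
ee_rot: [-0.048, 0.703, 0.047, 0.708]
wrist_force: [12.4, 2.2, -4.8]
width: 0.0232
```

```bash
python3 sp.py
```

```text
t 24.58 r 0.0805 az -1.402 z 0.1784 Frad -0.08 Ftan(cw) -12.62 Fz -4.76 w 0.0232
130:191 132:193 134:193 136:193 138:195 140:199 142:205 144:202 146:192 148:177 150:162 152:148 154:138 156:133 158:130 160:127 162:128 164:130 166:131 168:131 170:131 172:130 174:129 176:129 178:128 180:127 182:124 184:125 186:124 188:121 190:127 192:155 194:181 196:198 198:201 200:181 202:149 204:137 206:164 208:184 210:192 212:192 214:192
t 24.73 r 0.0806 az -1.403 z 0.1784 Frad 0.04 Ftan(cw) -12.76 Fz -4.07 w 0.0231
```

The felt excess is about 4 N and the pad has moved about 3.4 mm, so the squeeze is about 14–18 N, which is mid-range. Releasing: ease back, open, lift.

Call:
drive_tool(
  increments="0 0 0.005 0 0 0; 0 0 0.01 0 0 0; 0 0 0.015 0 0 0; 0 0 0.015 0 0 0; 0 0 0.015 0 0 0",
  claw=0.4,
)

```text
time: 25.15
tool_pos: [0.5178, -0.1985, 0.1782]
ee_rot: [-0.048, 0.706, 0.048, 0.705]
wrist_force: [0.6, 0.7, 0.3]
width: 0.0515
```

Call:
drive_tool(
  increments="0 0 0 0 0 0; 0 0 0 0 0 0; 0 0 0 0 0 0; 0 0 0 0 0 0; 0 0 0 0 0 0",
)

```text
time: 25.57
tool_pos: [0.5179, -0.1985, 0.1782]
ee_rot: [-0.048, 0.705, 0.048, 0.706]
wrist_force: [-0.5, 1.1, 0.4]
width: 0.0552
```

```bash
python3 sp.py
```

```text
t 25.57 r 0.0804 az -1.422 z 0.1782 Frad -1.17 Ftan(cw) 0.31 Fz 0.36 w 0.0552
130:192 132:193 134:194 136:194 138:195 140:198 142:204 144:201 146:192 148:177 150:162 152:149 154:138 156:134 158:130 160:127 162:128 164:130 166:131 168:130 170:131 172:130 174:129 176:129 178:129 180:127 182:124 184:125 186:124 188:122 190:128 192:154 194:181 196:198 198:202 200:181 202:149 204:137 206:164 208:184 210:192 212:193 214:193
t 25.72 r 0.0803 az -1.422 z 0.1782 Frad 0.32 Ftan(cw) -0.19 Fz 0.57 w 0.0549
```

Profile unchanged after release, so the crank holds. Lifting away and checking the handle's lean.

Call:
drive_tool(
  increments="-0.2 0 0 0 0 0; -0.4 0 0 0 0 0; -0.6 0 0 0 0 0; -0.8 0 0 0 0 0; -1 0 0 0 0 0",
)

```text
time: 26.13
tool_pos: [0.5178, -0.1984, 0.2792]
ee_rot: [-0.048, 0.706, 0.048, 0.705]
wrist_force: [1.3, -1.4, 0.1]
width: 0.0552
```

Call:
drive_tool(
  increments="-0.1 0.2 0 0 0 0; -0.2 0.4 0 0 0 0; -0.3 0.6 0 0 0 0; -0.4 0.8 0 0 0 0; -0.5 1 0 0 0 0",
)

```text
time: 26.55
tool_pos: [0.5042, -0.0985, 0.3287]
ee_rot: [-0.048, 0.705, 0.048, 0.706]
wrist_force: [0.1, 0.0, 0.1]
width: 0.0548
```

```bash
sed -i 's/P\[:,0\]-.547,P\[:,1\]+.05/P[:,0]-.518,P[:,1]+.1985/' fit.py; python3 fit.py; python3 sp.py; python3 - <<'E'
import cv2,numpy as np
a=cv2.imread('pics/side_f.png')[150:300,170:320];b=cv2.imread('pics/scene_f.png')[110:260,190:340]
cv2.imwrite('pics/c7.png',np.hstack([cv2.resize(x,(400,400),interpolation=2) for x in(a,b)]))
E
```

```text
t 26.55 p [ 0.5042 -0.0985  0.3287] F [0.08 0.01 0.11] w 0.0548 j [-0.34  0.26  1.36  0.    1.52 -0.48]
[[ 0.    -0.134  0.991]
 [ 0.     0.991  0.134]
 [-1.     0.     0.   ]]
scene 0.16 13 [ 0.5236 -0.1905  0.1614] axis [ 0.5203 -0.1977]
scene 0.17 18 [ 0.525  -0.1904  0.1695] axis [ 0.5217 -0.1977]
scene 0.18 24 [ 0.5243 -0.1904  0.1803] axis [ 0.521  -0.1977]
scene 0.19 18 [ 0.5244 -0.1909  0.1907] axis [ 0.5211 -0.1982]
scene 0.2 23 [ 0.5237 -0.1907  0.1999] axis [ 0.5205 -0.198 ]
scene 0.21 25 [ 0.5236 -0.1909  0.2101] axis [ 0.5203 -0.1982]
scene 0.22 20 [ 0.5251 -0.1906  0.2203] axis [ 0.5218 -0.1979]
side 0.16 9 [ 0.5179 -0.2043  0.1617] axis [ 0.521  -0.1969]
side 0.17 15 [ 0.5177 -0.2042  0.1708] axis [ 0.5208 -0.1968]
side 0.18 13 [ 0.5166 -0.2036  0.1805] axis [ 0.5197 -0.1963]
side 0.19 16 [ 0.5176 -0.2042  0.1902] axis [ 0.5207 -0.1968]
side 0.2 13 [ 0.5162 -0.2037  0.2003] axis [ 0.5193 -0.1964]
side 0.21 15 [ 0.5174 -0.204   0.2091] axis [ 0.5206 -0.1966]
side 0.22 15 [ 0.5174 -0.2046  0.2192] axis [ 0.5206 -0.1973]
wrist 0.16 38 [ 0.5195 -0.189   0.1613] axis [ 0.5207 -0.1969]
wrist 0.17 57 [ 0.5194 -0.1892  0.1702] axis [ 0.5207 -0.1971]
wrist 0.18 61 [ 0.5196 -0.1892  0.18  ] axis [ 0.5208 -0.1971]
wrist 0.19 19 [ 0.5195 -0.188   0.1876] axis [ 0.5208 -0.1959]
t 26.7 r 0.0205 az 1.636 z 0.3292 Frad -0.14 Ftan(cw) 0.09 Fz 0.13 w 0.0554
130:188 132:190 134:190 136:190 138:191 140:195 142:201 144:199 146:188 148:174 150:159 152:146 154:135 156:131 158:127 160:125 162:126 164:127 166:129 168:129 170:128 172:128 174:127 176:127 178:126 180:124 182:121 184:122 186:122 188:119 190:125 192:152 194:178 196:195 198:198 200:178 202:146 204:135 206:162 208:182 210:189 212:189 214:189
t 26.85 r 0.0191 az 1.657 z 0.3276 Frad -0.06 Ftan(cw) -0.48 Fz -1.13 w 0.0548
```

View pics/c7.png

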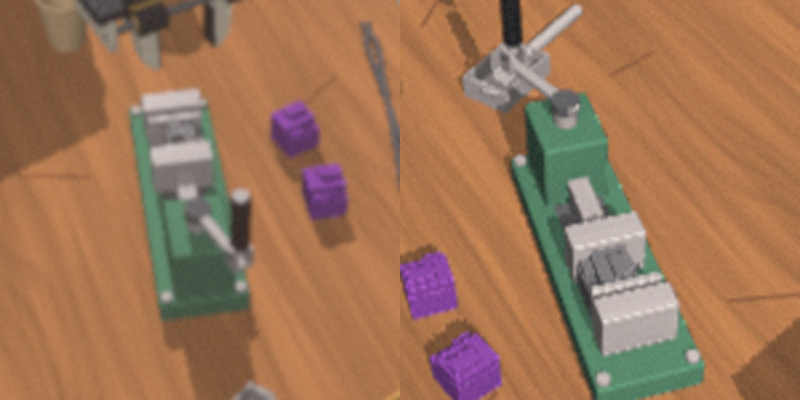

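The handle stands vertical at (240,215) on the left and (512,20) on the right, and the lump sits between jaw and pad at (610,268). The gripper is clear. Handing in.

```bash
python3 -c "
from h import *
sign_off();st()"
```

```text
the job is handed in; nothing more can be done
the job is handed in; nothing more can be done
```

I swung the handle up to its stop, wound the crank clockwise about 2.45 rad in a loose finger cage, let go, and handed the job in at about 27 s. No verdict is reported.

**Handle:** on the first swing the pinch slipped off with the handle about 0.13 rad short of upright. I corrected this by pushing the sleeve outwards with the fingers shut. I felt the stop at 8.7 N before winding started. After release, the fits from the scene, side and wrist cameras showed no measurable lean.

**Squeeze:** the two estimates differ a little, but both lie within 8–25 N.
- **Pad movement:** it shifted about 3.5 mm, which is about 14 N.
- **Force felt at the handle:** about 4 N above free winding, which is 16–23 N with a noisy baseline.

**After letting go:** the pad and jaw edges did not move, the lump stood upright, and the wrist force was near zero with the gripper clear. I never touched the lump or jaw, and my path stayed clear of the crucibles, scoop and sieve. I did not re-measure those four positions at the end.

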